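# Fold the pan trivet and hang it in the worktop cabinet

### The arm

A 6-joint arm with a two-finger parallel gripper is mounted at the origin on a cart in front of the work surface, level with it; the furniture and walls round the work are solid. World frame = base frame: x ahead of the robot, y to its left, z up, the work surface at z = 0. Lengths are in m, angles in degrees, forces in N, time in s.
With the tool pointing down it reaches from about 0.4 to 0.825 m from the base axis. Payload 7 kg.
Tool frame: the origin (TCP) lies between the finger pads; the fingertips stand 25 mm ahead of it and the grasp point (between the pads) lies 6 mm ahead of it; z points along the fingers, y is the line along which they close (so a half turn about z gives the same grasp; the last joint's range is limited). The gripper opens to 88 mm and grips with 3 to 60 N. Pads are 19 mm wide; open, the fingers measure 130 mm over their backs; the gripper's body (78 mm by 193 mm) begins 47 mm behind the grasp point.
Start: joints at [86.408, 20.546, 0.682, 0, -70.136, -16.507], TCP at [0.232, 0.634, 0.252] pointing down, gripper open.
Joint ranges: [-176.03, 176.03], [-82.01, 121.73], [-58.28, 71.71], [-173.87, 95.51], [-174.79, -0.11], [-173.66, 173.66]. Speed limits (degrees/s): [136.94, 136.94, 172.46, 180, 180, 180].

### API

Orientations are given as [roll, pitch, yaw] about the fixed x, y, z axes, in that order (R = Rz(yaw) Ry(pitch) Rx(roll)).
In Python, from plant import ctrl, imaging gives the robot as it stands (ctrl), with the cameras (imaging).
- The arm moves only by the shell command python3 drive.py 'ROWS'. ROWS is a JSON list of rows, 1 to 8 of them, each of 5 numbers: dx, dy, dz in m, then a turn about the tool's z in degrees, then the finger opening in m; each row is the pose to reach, as a shift and turn from the pose commanded when the command began, along the tool's axes at that moment; what a row does not reach only later rows make up. A row lasts 1/8 s, in which the tool goes at most 0.0625 m and 10.7 degrees, less where a joint would pass 70% of its speed; a pose out of reach is approached as far as the arm can. The fingers move at their own pace and stop on an object; the grip force is fixed at half the most. Time passes only in rows, so rows that do not move let the fingers close. It prints the time, the measured TCP pose, the force, the opening and the grip force at its end.
- ctrl.get_obs(): the state, without advancing time (a new reading comes with each control period).
- imaging.snapshot(name): name is "scene" or "top" or "wrist"; returns a dict with "frame" (384x512x3 uint8, red, green, blue), "z_map" (384x512 float32, m along the optical axis (not along the pixel's ray), 0 where there is no reading), "fovy" (degrees; the focal length in pixels is half the picture's height over the tangent of half this angle, whatever the lens; pixels are square), "cx", "cy" (the principal point, pixels), "R" (3x3) and "t" (3): a world point X has camera coordinates R X + t; the wrist camera has in their place "T_tool_cam" (4x4, takes a point from camera to tool coordinates, whose origin is the TCP and whose axes are the flange's). Camera axes: x right, y down, z forward; pixel columns grow to the right and rows downward; lengths in m; the calibration is good to about 2 mm. A picture is of the moment at which its call begins: read the wrist's pose just before it.
- ctrl.close_job(): hands the job in; it is judged then, once.
The state is a dict: "clock": time; "joint_pos": joint angles; "qvel": joint speeds; "tau": joint torques, N m; "tool_pos": TCP position; "orientation": TCP orientation; "force": force on the tool from outside, world axes, zero at the start; "moment": the same for the moment, N m; "opening": finger opening in m; "gripper_force": force on a finger pad.
Only numpy, scipy, OpenCV 4.12 (cv2) and the standard library are available. Lean on these libraries where they do the work, as an engineer would, in place of code of your own. Each camera call takes 0.05 s, during which the arm holds its last target. There are 200 camera calls.

### The job

The hob is about to be used: snap the open wooden trivet that lies on it fully shut, then hang it by its steel ring on the hook inside the narrow left bay of the small worktop cabinet, so that it hangs there freely and still. Do not touch the cabinet's oak face frame with the trivet or the robot, and leave the other things where they are.

Things in the scene. Friction and masses are not known exactly. Their poses are not given: they have to be found in the camera images.
- trivet: Folding pan trivet of beech, 0.21 kg, flat on the black hob (top z = 5 mm). Two bars, each 156 long, 11 wide, 16 mm thick, cross like scissors at a mid pivot; this body is bar A, which carries the ring. Origin: on the pivot axis, at the underside; x along A to the ring, z up. A lies at y 0..+11 mm ahead of the pivot and y -11..0 behind it, B mirrored: folded, they form one bar 22 mm wide.
- trivet_pivot (a point): Pivot of the two bars, 8 mm above the underside. Pinching the two arms of one side (ring side or the other, alike) across the mid-line between them folds the trivet. Open, they measure about 67 mm over their outsides at 45 mm from the pivot and 48 mm at 25 mm from it; the mid-line of the ring-side arms lies at (yaw of A - 0.45 rad) when open.
- trivet_hinge (a joint): Hinge of bar B against bar A, rad: 0 fully open (stop, at the start), 0.9 fully folded (stop). Open, B is turned 0.9 rad clockwise (seen from above) from its folded place beside A. An over-centre spring, about 0.11 N m at either stop, holds it there and snaps it on towards the other stop once it is past the middle (0.45). Folding takes some 3 to 5 N at the arms.
- trivet_ring (a point): Centre of the rigid steel hanging ring on bar A, 96 mm along +x from the pivot, 8 mm above the underside; 7 mm wire, inner diameter 30, outer 44 mm, lying in the trivet's plane (its hole runs along the trivet's z axis). The trivet is 196 mm long in all.
- cabinet: Small fixed worktop cabinet, cream with oak front and roof, 225 wide, 345 high, 256 mm deep. Origin: centre of its underside; x points into it, away from the robot, y to its left. Front face at x = -136 mm. The left bay (y -24 to +100 mm) is empty but for the hook; floor at 12, roof underside at 331 mm, back wall at x = +114 mm. The right bay holds spice jars.
- cabinet_frame: Oak face frame of the cabinet, 16 mm thick (cabinet x -136 to -120 mm; same origin and axes as the cabinet), not to be touched. Its clear opening into the left bay is 118 mm wide (cabinet y -21.5 to +96.5 mm) and runs from z = 20 to 319 mm.
- hook_tip (a point): Tip (8 mm ball) of the steel hook in the middle of the left bay: cabinet (-95, 37.5, 258) mm, 41 mm behind the front face. The hook, of 6 mm rod, comes down from the roof to its valley, whence a 35 mm prong rises towards the robot at 47 degrees to this tip. The ring goes over the tip along the prong, the trivet sloping 25 to 45 degrees, ring forward and up.
- hook_valley (a point): Lowest point of the hook's centre line, where the ring's wire comes to rest: cabinet (-71, 37.5, 232) mm. With the trivet hanging, the ring's centre is about 7 mm below this point and the trivet's lower end some 50 mm above the worktop. Released at a slope it swings for 3 to 6 s.
- cook_book: green cloth-bound cook book lying flat on the cabinet's roof (167 x 245 x 36 mm); bystander. Above all this, wall cabinets hang over the back of the worktop: their undersides at z = 620 mm, their fronts at world x = 535 mm
- mug: small white cup, 83 mm over the handle, 55 high, on the drip tray of the coffee machine, origin under its middle; bystander
- lemon: lemon, 71 x 53 x 51 mm, on the breakfast board, origin under its middle; bystander
- garlic: garlic bulb, 56 mm, on the breakfast board, origin under its middle; bystander
- tin: low food tin, diameter 86, height 40 mm, at the front, right of the breakfast board, origin under its middle; bystander
- salt: small grey salt mill, diameter 44, height 90 mm, origin under its middle; bystander

How it is judged (in metres and radians):
On the way, in this order (a step that is already met when the one before it is completed fails the run):
1. the trivet is snapped fully shut (value of joint trivet_hinge above 0.84 rad), for 0.2 s.
2. the trivet's ring is on the hook and the trivet hangs from it (distance between trivet_ring and hook_valley below 0.022 m and angle between trivet's own x axis and vertical below 0.25 rad), for 0.2 s.
At the end, for the whole second after the job is handed in: The trivet is folded (hinge above 0.84 rad) and hangs from the hook: ring centre within 22 mm of the hook's valley, ring up and long axis within 0.25 rad of vertical, released and at rest (below 0.05 m/s and 0.5 rad/s) (all of step 2 and value of joint trivet_hinge above 0.84 rad and linear speed of trivet below 0.05 m/s and angular speed of trivet below 0.5 rad/s); the robot touches nothing.
It fails at once if the cabinet's oak face frame is touched (more than 0.5 N) by the trivet or the robot (contact force between cabinet_frame and anything else above 0.5 N).
It fails at once if a bystander is moved by more than 20 mm (distance of any of cook_book, mug, lemon, garlic, tin, salt from where it was at the start of the episode above 0.02 m).
It also fails if it takes over 59 s, if anything falls off the work surface, if the arm or the gripper's body presses on something with over 40 N, if the wrist force passes 120 N, or if a joint passes its speed limit or range.

## Working session

There is one attempt and no reset: what is moved stays moved. The work goes in short steps, Python scripts to look and compute and a shell command to move; the robot and the scene stay as the last step left them, time stands still between calls to the robot, and variables do not carry over. Pictures are saved under pics/ and viewed, at most 10 in all, crops included, and the job is handed in when it is done.

```bash
ls; mkdir -p pics
python3 - <<'E'
from plant import ctrl, imaging
import cv2,numpy as np
o=ctrl.get_obs();print(o)
for n in("scene","top"):
    s=imaging.snapshot(n);cv2.imwrite(f"pics/{n}0.png",s["frame"][:,:,::-1]);np.savez(f"{n}0.npz",**s)
    print(n,s["fovy"],s["cx"],s["cy"],s["R"],s["t"])
a=cv2.imread("pics/scene0.png");b=cv2.imread("pics/top0.png")
E
```

```text
drive.py
pics
plant.py
{'clock': 0.0, 'joint_pos': array([ 8.64062795e+01,  2.05936892e+01,  6.32514287e-01, -2.17408772e-02,
       -7.01342770e+01, -1.65065511e+01]), 'qvel': array([ 0.04419855, -0.00336913,  0.0346015 , -0.01910752,  0.01516206,
        0.07580443]), 'tau': array([ 9.57072116e-04, -5.82713234e+01,  2.93070441e+01,  6.99766651e+00,
        7.16846334e-03, -1.57981781e-04]), 'tool_pos': array([0.2318356 , 0.63345567, 0.25058253]), 'orientation': array([ 1.79902675e+02, -7.52805094e-03, -2.01076702e+01]), 'force': array([ 0.701303  ,  0.56614176, -0.19406298]), 'moment': array([-0.02238112,  0.01795609, -0.037306  ]), 'gripper_force': 0.0, 'opening': 0.08801064933704254}
scene 56.51759089454952 254.78378588926682 193.38202459161505 [[ 0.76161218 -0.64795402  0.01012333]
 [-0.38523162 -0.46525663 -0.79695224]
 [ 0.52109835  0.6030687  -0.60395749]] [-0.41784011  0.43712331  0.87318752]
top 49.519154330042696 254.7185002077626 193.21293710883464 [[ 0.29768725 -0.95463094 -0.00787879]
 [-0.8787597  -0.27078435 -0.39301046]
 [ 0.37304649  0.12391777 -0.91950025]] [-0.13815902  0.5742972   1.43632755]
```

View pics/scene0.png

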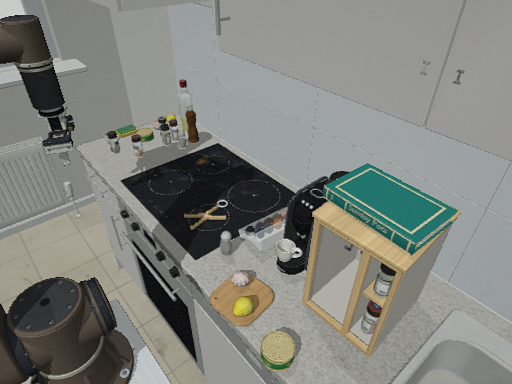

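View pics/top0.png

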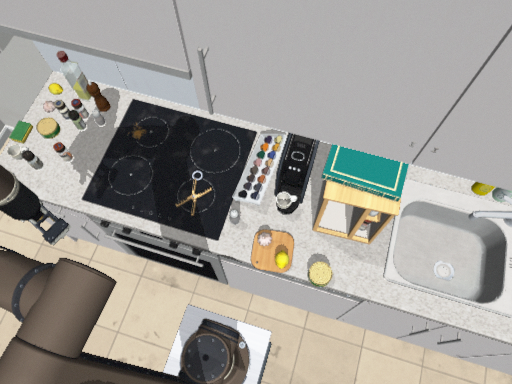

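Scene view: the open trivet is at about (207,215), ring at (223,204), and the cabinet is at the right with its front facing the robot, bay at about (335,270). Top view: ring at (197,175), pivot at about (194,196), cabinet bay at about (337,215).

```bash
cat > h.py <<'E'
import numpy as np,cv2
def cloud(s):
    h,w=s["z_map"].shape;f=h/2/np.tan(np.radians(float(s["fovy"]))/2)
    v,u=np.mgrid[:h,:w];z=s["z_map"]
    P=np.dstack([(u-s["cx"])/f*z,(v-s["cy"])/f*z,z])
    if "T_tool_cam" in s: return P
    return (P-s["t"])@s["R"]
E
python3 - <<'E'
import numpy as np,cv2
from h import *
for n in("scene","top"):
    s=np.load(n+"0.npz");W=cloud(s);I=s["frame"].astype(int)
    # hob + trivet
    u0,v0=(207,213) if n=="scene" else (194,193)
    sub=(slice(v0-22,v0+23),slice(u0-32,u0+33))
    w=W[sub].reshape(-1,3);c=I[sub].reshape(-1,3)
    m=(w[:,2]>.012)&(w[:,2]<.04);p=w[m];print(n,"hob z",np.median(w[:,2]),"trivet n",m.sum(),p.mean(0),p.min(0),p.max(0))
    wood=m&(c[:,0]-c[:,2]>40);q=w[wood];cen=q.mean(0);print(" wood",wood.sum(),cen, "z",np.median(q[:,2]))
    d=q[:,:2]-cen[:2];a=np.arctan2(d[:,1],d[:,0]);r=np.hypot(*d.T)
    print(" dir hist",[(int(k)*10,int(((r>.03)&(np.degrees(a)//10==k)).sum())) for k in range(-18,18)])
    print(" rmax by dir",[(k*10,round(float(r[(np.degrees(a)//10==k)].max(initial=0)),3)) for k in range(-18,18)])
    g=m&(np.abs(c[:,0]-c[:,2])<30)&(c.sum(1)>200);print(" grey",g.sum(),w[g].mean(0))
    # oak, cabinet
    oak=(I[...,0]-I[...,2]>50)&(I[...,0]>120)&(W[...,2]>.1)&(W[...,2]<.36)&(s["z_map"]>0)
    oak[:, :300]=False
    o=W[oak];print(" oak",len(o),o.min(0),o.max(0))
    roof=o[np.abs(o[:,2]-.345)<.008];print(" roof z",np.median(roof[:,2]) if len(roof) else None,len(roof))
    fr=o[(o[:,2]<.31)];print(" front n",len(fr), fr.mean(0))
    np.savez(n+"_oak.npz",o=o,fr=fr,roof=roof)
    # robust plane line x=a+b*y
    A=np.c_[np.ones(len(fr)),fr[:,1]];k=np.ones(len(fr),bool)
    for _ in range(10):
        x=np.linalg.lstsq(A[k],fr[k,0],rcond=None)[0];e=fr[:,0]-A@x;k=np.abs(e)<max(.003,np.median(np.abs(e))*1.5)
    print(" front line x=a+b*y",x,k.sum(),"y range",fr[k,1].min(),fr[k,1].max())
    # salt, bystanders, worktop front edge
    t=W[(np.abs(W[...,2])<.006)&(s["z_map"]>0)]
    for y in np.arange(-.4,.9,.1):
        b=t[np.abs(t[:,1]-y)<.02];print("  y%.1f xmin"%y, round(np.percentile(b[:,0],1),3) if len(b) else None,end=";")
    print()
E
```

```text
scene hob z 0.006713365251338613 trivet n 335 [0.55473778 0.27926789 0.01959556] [0.46960618 0.12357272 0.01214926] [0.69593094 0.33735916 0.03481143]
 wood 195 [0.54431352 0.27584389 0.01895108] z 0.01927293846673085
 dir hist [(-180, 1), (-170, 25), (-160, 3), (-150, 0), (-140, 0), (-130, 0), (-120, 0), (-110, 0), (-100, 0), (-90, 0), (-80, 0), (-70, 0), (-60, 0), (-50, 36), (-40, 0), (-30, 0), (-20, 0), (-10, 0), (0, 0), (10, 9), (20, 17), (30, 0), (40, 0), (50, 0), (60, 0), (70, 0), (80, 0), (90, 0), (100, 0), (110, 0), (120, 1), (130, 26), (140, 0), (150, 0), (160, 0), (170, 0)]
 rmax by dir [(-180, 0.074), (-170, 0.077), (-160, 0.045), (-150, 0.0), (-140, 0.008), (-130, 0.0), (-120, 0.0), (-110, 0.006), (-100, 0.0), (-90, 0.005), (-80, 0.0), (-70, 0.02), (-60, 0.03), (-50, 0.073), (-40, 0.0), (-30, 0.021), (-20, 0.011), (-10, 0.003), (0, 0.0), (10, 0.074), (20, 0.07), (30, 0.027), (40, 0.026), (50, 0.0), (60, 0.0), (70, 0.015), (80, 0.016), (90, 0.023), (100, 0.016), (110, 0.023), (120, 0.039), (130, 0.08), (140, 0.008), (150, 0.012), (160, 0.009), (170, 0.014)]
 grey 55 [0.619
[... 1472 characters left out ...]
13), (70, 0.0), (80, 0.014), (90, 0.0), (100, 0.018), (110, 0.025), (120, 0.044), (130, 0.08), (140, 0.056), (150, 0.016), (160, 0.009), (170, 0.014)]
 grey 54 [0.61505351 0.29442947 0.01765357]
 oak 1683 [ 0.54681192 -0.43416854  0.10092448] [ 0.62769268 -0.19601052  0.35325581]
 roof z 0.3444733680989306 1241
 front n 385 [ 0.56787335 -0.33607283  0.20137964]
 front line x=a+b*y [ 0.54198552 -0.04716861] 287 y range -0.4270476381152368 -0.20427662575439826
  y-0.4 xmin 0.36;  y-0.3 xmin 0.36;  y-0.2 xmin 0.36;  y-0.1 xmin -0.037;  y-0.0 xmin 0.121;  y0.1 xmin -0.08;  y0.2 xmin 0.363;  y0.3 xmin 0.362;  y0.4 xmin 0.362;  y0.5 xmin 0.362;  y0.6 xmin 0.362;  y0.7 xmin 0.362;  y0.8 xmin 0.362;
```

Run:
```python
import numpy as np
from scipy.optimize import minimize
from h import *
Q=[];G=[];A=[]
for n,(u0,v0) in(("scene",(207,213)),("top",(194,193))):
    s=np.load(n+"0.npz");W=cloud(s);I=s["frame"].astype(int);A.append(W[s["z_map"]>0])
    sub=(slice(v0-25,v0+26),slice(u0-35,u0+36));w=W[sub].reshape(-1,3);c=I[sub].reshape(-1,3)
    m=(w[:,2]>.01)&(w[:,2]<.03)&(np.hypot(w[:,0]-.546,w[:,1]-.277)<.13)
    wood=m&(c[:,0]-c[:,2]>40);Q.append(w[wood][:,:2])
    g=m&~wood&(np.abs(c[:,0]-c[:,2])<30)&(c.sum(1)>240)&(np.hypot(w[:,0]-.546,w[:,1]-.277)>.07);G.append(w[g][:,:2])
def box(p,x0,x1,y0,y1):
    return np.hypot(np.maximum(0,np.abs(p[:,0]-(x0+x1)/2)-(x1-x0)/2),np.maximum(0,np.abs(p[:,1]-(y0+y1)/2)-(y1-y0)/2))
def cost(v,q,g):
    def loc(p,a):
        d=p-v[:2];c,s=np.cos(a),np.sin(a);return np.c_[d@[c,s],d@[-s,c]]
    a=loc(q,v[2]);b=loc(q,v[2]-.9)
    d=np.min([box(a,0,.078,0,.011),box(a,-.078,0,-.011,0),box(b,0,.078,-.011,0),box(b,-.078,0,0,.011)],0)
    cst=np.minimum(d,.008)**2
    r=loc(g,v[2]);e=np.abs(np.hypot(r[:,0]-.096,r[:,1])-.0185)
    return 1e6*(cst.sum()+(np.minimum(e,.01)**2).sum())
for q,g in list(zip(Q,G))+[(np.vstack(Q),np.vstack(G))]:
    best=min((minimize(cost,[.545,.277,y],(q,g),method="Nelder-Mead",options=dict(xatol=1e-5,fatol=1e-3,maxiter=2000)) for y in(.1,.25,.4)),key=lambda r:r.fun)
    print(len(q),len(g),best.x,np.degrees(best.x[2]),best.fun)
A=np.vstack(A)
print("max height map rows x, cols y .3...-.45")
for x in np.arange(.26,.72,.04):
    print("%.2f"%x,[int(1000*np.max(A[(abs(A[:,0]-x)<.02)&(abs(A[:,1]-y)<.025)&(A[:,2]<.58)][:,2],initial=-9)) for y in np.arange(.35,-.5,-.05)])
```

```text
212 39 [0.54368685 0.28124819 0.21033786] 12.051471436635868 264.94511615764253
148 43 [0.54333713 0.2791622  0.22982133] 13.167792490350026 368.019273915645
360 82 [0.54345446 0.28019041 0.22016201] 12.614354147803606 658.1977778521704
max height map rows x, cols y .3...-.45
0.26 [-883, -877, -871, -877, -883, -881, -882, -877, -879, -882, -882, -885, -881, -882, -882, -877, -882]
0.30 [-882, -886, -882, -885, -878, -884, -887, -887, -883, -886, -886, -884, -883, -876, -883, -888, -883]
0.34 [1, 0, 0, 0, 3, 4, 4, 16, 16, 18, 15, 3, 45, 43, 2, -1, 4]
0.38 [10, 8, 7, 8, 13, 10, 9, 17, 21, 67, 67, 10, 44, 47, 10, 7, 9]
0.42 [16, 13, 15, 11, 13, 9, 9, 45, 55, 63, 67, 8, 44, 44, 8, 10, 9]
0.46 [12, 12, 30, 13, 12, 8, 13, 51, 68, 18, 19, 8, 8, 8, 12, 7, 8]
0.50 [27, 31, 27, 14, 13, 94, 34, 15, 42, 18, 18, 10, 6, 7, 8, 13, 10]
0.54 [12, 29, 27, 13, 13, 28, 7, 8, 9, 8, 8, 349, 353, 351, 348, 349, 345]
0.58 [13, 29, 27, 11, 36, 65, 94, 82, 100, 95, 6, 351, 350, 376, 382, 385, 350]
0.62 [15, 24, 21, 18, 32, 62, 92, 94, 208, 207, 111, 387, 387, 387, 388, 387, 348]
0.66 [14, 24, 14, 11, 30, 61, 91, 221, 237, 233, 233, 387, 389, 387, 387, 386, 376]
0.70 [16, 12, 15, 12, 29, 61, 91, 240, 252, 256, 244, 388, 387, 388, 388, 387, 380]
```

```bash
cat >> h.py <<'E'
def to(target,yaw=None,grasp=False):
    """print needed shift in tool axes (TCP) and turn"""
    from plant import ctrl, imaging
    from scipy.spatial.transform import Rotation as Ro
    o=ctrl.get_obs();R=Ro.from_euler("xyz",o["orientation"],degrees=True).as_matrix()
    print("t",round(o["clock"],2),"pos",o["tool_pos"].round(4),"ori",o["orientation"].round(1),"F",o["force"].round(1),"open",round(o["opening"],4),"grip",round(o["gripper_force"],1))
    print("shift",(R.T@(np.array(target)-o["tool_pos"])).round(4),"turn",None if yaw is None else round(-(yaw-o["orientation"][2]),1))
E
python3 -c "
from h import *
to([.4967,.2909,.15],-13.2)"
```

```text
t 0.1 pos [0.2318 0.6335 0.2507] ori [179.9  -0.  -20.1] F [0.6 0.2 0.3] open 0.0876 grip 0.0
shift [0.3665 0.2305 0.1011] turn -6.9
```

```bash
python3 drive.py '[[0.05,0.03,0,0,0.088],[0.1,0.06,0.01,-3,0.088],[0.15,0.09,0.02,-6.9,0.088],[0.2,0.125,0.04,-6.9,0.088],[0.25,0.155,0.06,-6.9,0.088],[0.3,0.19,0.08,-6.9,0.088],[0.34,0.215,0.09,-6.9,0.088],[0.3665,0.2305,0.101,-6.9,0.088]]'; python3 drive.py '[[0,0,0,0,0.088],[0,0,0,0,0.088]]'
python3 - <<'E'
from h import *
from plant import ctrl, imaging
to([.4967,.2909,.032],-13.2)
s=imaging.snapshot("wrist");np.savez("w1.npz",**s);cv2.imwrite("pics/w1.png",s["frame"][:,:,::-1]);print(s["T_tool_cam"],s["fovy"])
E
```

```text
clock: 1.1
tool_pos: [0.4978, 0.2892, 0.1499]
orientation: [180.0, 0.0, -13.3]
force: [0.4, 0.4, -0.4]
opening: 0.0874
gripper_force: 0.0
clock: 1.35
tool_pos: [0.4969, 0.2915, 0.1505]
orientation: [180.0, 0.0, -13.2]
force: [-0.6, 0.4, 0.2]
opening: 0.0876
gripper_force: 0.0
t 1.35 pos [0.4969 0.2915 0.1505] ori [180.    0.  -13.2] F [-0.6  0.4  0.2] open 0.0876 grip 0.0
shift [-0.      0.0006  0.1185] turn -0.0
[[-1.20414135e-04 -9.54984709e-01 -2.96655003e-01  8.07667549e-02]
 [ 9.99999982e-01 -7.17901229e-05 -1.74801243e-04  7.18051077e-05]
 [ 1.45635615e-04 -2.96655019e-01  9.54984701e-01 -1.34179501e-01]
 [ 0.00000000e+00  0.00000000e+00  0.00000000e+00  1.00000000e+00]] 64.26698774046775
```

View pics/w1.png

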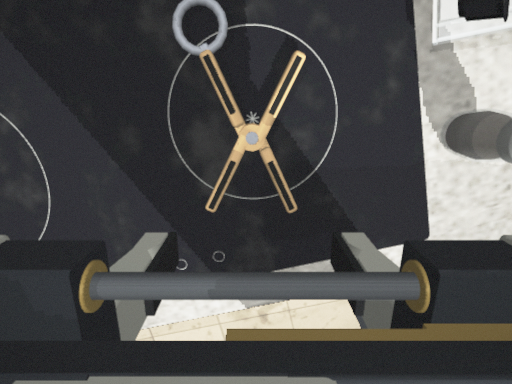

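Run:
```python
from h import *
s=np.load("w1.npz");P=cloud(s);T=s["T_tool_cam"];P=P@T[:3,:3].T+T[:3,3];I=s["frame"].astype(int)
m=(I[...,0]-I[...,2]>40)&(s["z_map"]>0)&(np.abs(P[...,2]-.1505+.018)<.012)&(np.abs(P[...,0])<.2)
q=P[m];print(len(q),q.min(0),q.max(0))
for x in np.arange(-.02,.12,.01):
    y=q[np.abs(q[:,0]-x)<.003][:,1]
    if len(y):print(round(x,3),y.min().round(4),y.max().round(4),((y.min()+y.max())/2).round(4))
```

```text
3041 [-0.01858669 -0.04740364  0.12604971] [0.11893775 0.04064365 0.14444019]
-0.02 -0.0474 0.0347 -0.0063
-0.01 -0.0442 0.0385 -0.0028
0.0 -0.0391 0.0335 -0.0028
0.01 -0.0349 0.0287 -0.0031
0.02 -0.0299 0.0248 -0.0025
0.03 -0.0248 0.0202 -0.0023
0.04 -0.0193 0.0146 -0.0023
0.05 -0.0154 0.0109 -0.0022
0.06 -0.0196 0.0152 -0.0022
0.07 -0.0244 0.0208 -0.0018
0.08 -0.029 0.0257 -0.0016
0.09 -0.0333 0.0309 -0.0012
0.1 -0.038 0.0363 -0.0009
0.11 -0.0431 0.0406 -0.0013
```

The wrist view shows the trivet as an X with its pivot at (252,137) and the tail arm ends at (211,209) and (293,209), well centred between the fingers. It is about 2.5 mm off in y.

```bash
python3 drive.py '[[0.003,-0.0027,0.04,1,0.088],[0.003,-0.0027,0.08,1,0.088],[0.003,-0.0027,0.11,1,0.088],[0.003,-0.0027,0.1185,1,0.088],[0.003,-0.0027,0.1185,1,0.088],[0.003,-0.0027,0.1185,1,0.088]]'; python3 drive.py '[[0,0,0,0,0.0],[0,0,0,0,0.0],[0,0,0,0,0.0],[0,0,0,0,0.0],[0,0,0,0,0.0],[0,0,0,0,0.0]]'
```

```text
clock: 2.15
tool_pos: [0.501, 0.2944, 0.0335]
orientation: [-179.9, -0.1, -14.2]
force: [-0.7, -0.5, 0.2]
opening: 0.0872
gripper_force: 0.0
clock: 2.9
tool_pos: [0.5003, 0.2931, 0.0318]
orientation: [180.0, 0.0, -14.2]
force: [0.1, 0.8, -0.6]
opening: 0.0335
gripper_force: 0.0
```

```bash
python3 drive.py '[[0,0,0,0,0.0],[0,0,0,0,0.0],[0,0,0,0,0.0],[0,0,0,0,0.0]]'
python3 - <<'E'
from h import *
from plant import ctrl, imaging
to([.5,.293,.15],-13.2)
s=imaging.snapshot("wrist");np.savez("w2.npz",**s);cv2.imwrite("pics/w2.png",s["frame"][:,:,::-1])
E
```

```text
clock: 3.4
tool_pos: [0.5004, 0.2933, 0.032]
orientation: [180.0, 0.0, -14.2]
force: [-0.2, 0.4, -1.1]
opening: 0.0212
gripper_force: 29.2
t 3.4 pos [0.5004 0.2933 0.032 ] ori [180.    0.  -14.2] F [-0.2  0.4 -1.1] open 0.0212 grip 29.2
shift [-0.0004  0.0004 -0.118 ] turn -1.0
```

View pics/w2.png

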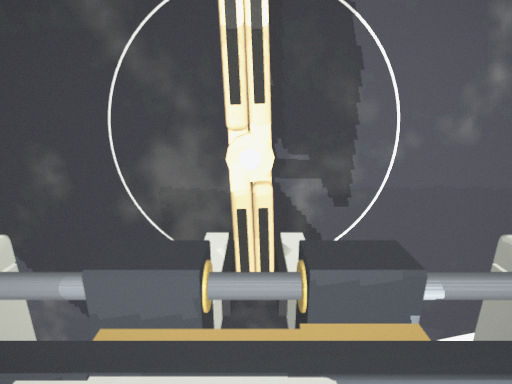

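The trivet is folded: both bars lie side by side, pivot at (250,155), and the fingers hold the tail at a 21 mm opening. Next I lift it and check the grip.

```bash
python3 drive.py '[[0,0,-0.03,0,0],[0,0,-0.08,-4,0],[0,0,-0.14,-10,0],[0,0,-0.19,-17,0],[0,0,-0.218,-17,0],[0,0,-0.218,-17,0],[0,0,-0.218,-17,0],[0,0,-0.218,-17,0]]'
cat >> h.py <<'E'
def held(name):
    from plant import ctrl, imaging
    s=imaging.snapshot("wrist");np.savez(name+".npz",**s);cv2.imwrite(f"pics/{name}.png",s["frame"][:,:,::-1])
    P=cloud(s);T=s["T_tool_cam"];P=P@T[:3,:3].T+T[:3,3];I=s["frame"].astype(int)
    m=(I[...,0]-I[...,2]>30)&(s["z_map"]>0)&(np.abs(P[...,1])<.035)&(P[...,0]>.015)&(P[...,2]>-.1)&(P[...,2]<.08)
    q=P[m]
    for x in np.arange(.02,.17,.02):
        y=q[np.abs(q[:,0]-x)<.004]
        if len(y)>5:print(round(x,3),"n",len(y),"y",np.percentile(y[:,1],[1,99]).round(4),"z top",np.percentile(y[:,2],[5,50]).round(4))
E
python3 - <<'E'
from h import *
to([.42,.05,.25],3);held("w3")
E
```

```text
clock: 4.45
tool_pos: [0.4999, 0.2929, 0.2483]
orientation: [179.9, 0.1, 2.8]
force: [-0.2, -0.8, -2.4]
opening: 0.0209
gripper_force: 29.9
t 4.45 pos [0.4999 0.2929 0.2483] ori [1.799e+02 1.000e-01 2.800e+00] F [-0.2 -0.8 -2.4] open 0.0209 grip 29.9
shift [-0.0916  0.2387 -0.001 ] turn -0.2
0.02 n 4017 y [-0.0341  0.0344] z top [-0.0717 -0.0692]
0.04 n 650 y [-0.0105  0.01  ] z top [0.011  0.0123]
0.06 n 633 y [-0.0106  0.0101] z top [0.0119 0.013 ]
0.08 n 574 y [-0.0108  0.0099] z top [0.0123 0.0138]
0.1 n 463 y [-0.0108  0.0095] z top [0.0131 0.0149]
0.12 n 370 y [-0.0109  0.0097] z top [0.0142 0.0158]
```

View pics/w3.png

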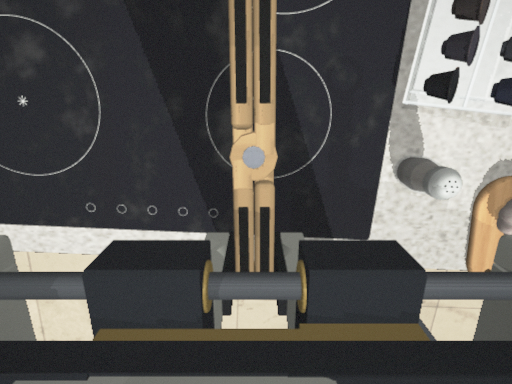

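The trivet hangs rigidly and is aligned with the tool x axis: pivot at (253,157), centred. It sags about 2.5°, so the grip holds. Next I carry it to the worktop front edge beside the sink.

```bash
python3 drive.py '[[-0.02,0.055,0,0,0],[-0.04,0.11,0,0,0],[-0.06,0.168,0,0,0],[-0.08,0.224,0,0,0],[-0.09,0.28,0,0,0],[-0.096,0.336,0,0,0],[-0.1,0.389,0,0,0],[-0.1,0.389,0,0,0]]'
python3 -c "
from h import *
to([.35,-.24,.25],2.8)
to([.283,-.37,.10],2.8)"
```

```text
clock: 5.5
tool_pos: [0.4186, -0.1031, 0.2493]
orientation: [180.0, 0.1, 2.5]
force: [-0.3, 0.9, -2.1]
opening: 0.0203
gripper_force: 30.0
t 5.5 pos [ 0.4186 -0.1031  0.2493] ori [1.8e+02 1.0e-01 2.5e+00] F [-0.3  0.9 -2.1] open 0.0203 grip 30.0
shift [-0.0745  0.1338 -0.0004] turn -0.3
t 5.5 pos [ 0.4186 -0.1031  0.2493] ori [1.8e+02 1.0e-01 2.5e+00] F [-0.3  0.9 -2.1] open 0.0203 grip 30.0
shift [-0.1468  0.2607  0.1498] turn -0.3
```

```bash
python3 drive.py '[[-0.03,0.045,0,0,0],[-0.06,0.09,0,0,0],[-0.085,0.134,0.01,0,0],[-0.105,0.18,0.04,0,0],[-0.13,0.225,0.08,0,0],[-0.147,0.261,0.12,0,0],[-0.147,0.261,0.15,0,0],[-0.147,0.261,0.15,0,0]]'
python3 -c "
from h import *
to([.286,-.37,-.024],2.8)"
```

```text
clock: 6.5
tool_pos: [0.2839, -0.3669, 0.0977]
orientation: [-179.8, 0.3, 2.8]
force: [-0.4, 0.5, -1.4]
opening: 0.0207
gripper_force: 30.0
t 6.5 pos [ 0.2839 -0.3669  0.0977] ori [-179.8    0.3    2.8] F [-0.4  0.5 -1.4] open 0.0207 grip 30.0
shift [0.0026 0.0036 0.1217] turn -0.0
```

```bash
python3 drive.py '[[0.002,0,0.04,0,0],[0.002,0,0.07,0,0],[0.002,0,0.08,0,0],[0.002,0,0.085,0,0],[0.002,0,0.085,0,0]]';python3 drive.py '[[0,0,0.005,0,0],[0,0,0.01,0,0],[0,0,0.015,0,0],[0,0,0.015,0,0]]'
python3 -c "
from h import *
to([.286,-.37,-.024],2.8);held('w4')"
```

```text
clock: 7.12
tool_pos: [0.2882, -0.3679, 0.016]
orientation: [180.0, -0.1, 2.8]
force: [-1.5, 2.5, 2.2]
opening: 0.0206
gripper_force: 30.0
clock: 7.62
tool_pos: [0.2882, -0.3683, -0.0001]
orientation: [180.0, -0.0, 2.8]
force: [1.6, -0.7, 2.9]
opening: 0.0209
gripper_force: 30.0
t 7.62 pos [ 2.882e-01 -3.683e-01 -1.000e-04] ori [180.   -0.    2.8] F [ 1.6 -0.7  2.9] open 0.0209 grip 30.0
shift [-0.0023  0.0016  0.0239] turn 0.0
0.02 n 3995 y [-0.0341  0.0344] z top [-0.0717 -0.0692]
0.04 n 651 y [-0.0105  0.0103] z top [-0.0072 -0.0054]
0.06 n 932 y [-0.0102  0.0101] z top [-0.0147 -0.0124]
0.08 n 656 y [-0.0106  0.0101] z top [-0.0222 -0.0201]
0.1 n 1020 y [-0.0105  0.0102] z top [-0.0298 -0.0276]
```

```bash
python3 drive.py '[[0,0,0.006,0,0],[0,0,0.012,0,0],[0,0,0.018,0,0],[0,0,0.024,0,0],[0,0,0.024,0,0]]'
python3 -c "
from h import *
to([.288,-.30,.25],2.8);held('w5')"
```

```text
clock: 8.3
tool_pos: [0.2863, -0.3673, -0.0248]
orientation: [-179.9, 0.1, 2.8]
force: [-1.0, 0.2, 1.6]
opening: 0.0209
gripper_force: 30.0
t 8.3 pos [ 0.2863 -0.3673 -0.0248] ori [-1.799e+02  1.000e-01  2.800e+00] F [-1.   0.2  1.6] open 0.0209 grip 30.0
shift [ 0.0043 -0.0675 -0.2747] turn -0.0
0.02 n 4040 y [-0.0341  0.0344] z top [-0.0716 -0.0692]
0.04 n 453 y [-0.0114  0.0116] z top [-0.0233 -0.0207]
0.06 n 965 y [-0.0101  0.0106] z top [-0.0375 -0.0345]
0.08 n 1162 y [-0.0101  0.0105] z top [-0.0525 -0.0492]
0.1 n 1198 y [-0.01    0.0104] z top [-0.0643 -0.0621]
```

Slope is now about 35°. Before approaching the cabinet I need to know whether the wrist camera, at tool x=+0.08, has a solid housing. I'll lift, then measure the ring and the gripper from the fixed cameras.

```bash
python3 drive.py '[[0.0,0,-0.05,0,0],[0.0,0,-0.1,0,0],[0,0,-0.15,0,0],[0,0,-0.2,0,0],[0,0,-0.255,0,0],[0,0,-0.305,0,0],[0,0,-0.305,0,0],[0,0,-0.305,0,0]]'
python3 - <<'E'
from h import *
from plant import ctrl, imaging
from scipy.spatial.transform import Rotation as Ro
to([.288,-.30,.25],2.8)
o=ctrl.get_obs();R=Ro.from_euler("xyz",o["orientation"],degrees=True).as_matrix();p=o["tool_pos"]
for n in("scene","top"):
    s=imaging.snapshot(n);np.savez(n+"1.npz",**s);W=cloud(s);L=(W-p)@R
    m=(s["z_map"]>0)&(np.abs(L[...,1])<.12)&(L[...,0]>-.12)&(L[...,0]<.25)&(L[...,2]>-.25)&(L[...,2]<.04)
    q=L[m];print(n,len(q))
    if len(q)==0: continue
    for z in np.arange(-.24,.05,.02):
        k=q[np.abs(q[:,2]-z)<.01]
        if len(k):print("z%.2f"%z,len(k),"x",np.percentile(k[:,0],[2,98]).round(3),"y",np.percentile(k[:,1],[2,98]).round(3))
    f=192/np.tan(np.radians(s["fovy"])/2);c=s["R"]@p+s["t"];u=int(f*c[0]/c[2]+s["cx"]);v=int(f*c[1]/c[2]+s["cy"]);print(u,v)
    cr=s["frame"][max(0,v-90):v+60,max(0,u-80):u+120]
    cv2.imwrite(f"pics/{n}1c.png",cv2.resize(cr,None,fx=4,fy=4,interpolation=cv2.INTER_CUBIC)[:,:,::-1])
E
```

```text
clock: 9.35
tool_pos: [0.2867, -0.367, 0.2798]
orientation: [-179.9, 0.1, 2.8]
force: [-0.4, 0.5, -2.3]
opening: 0.021
gripper_force: 30.0
t 9.35 pos [ 0.2867 -0.367   0.2798] ori [-1.799e+02  1.000e-01  2.800e+00] F [-0.4  0.5 -2.3] open 0.021 grip 30.0
shift [ 0.0046 -0.0668  0.03  ] turn -0.0
scene 7660
z-0.24 666 x [-0.046  0.012] y [-0.02   0.046]
z-0.22 605 x [-0.046  0.013] y [-0.019  0.046]
z-0.20 574 x [-0.046  0.011] y [-0.022  0.046]
z-0.18 529 x [-0.046  0.012] y [-0.024  0.046]
z-0.16 101 x [-0.045 -0.001] y [-0.008  0.045]
z-0.14 437 x [-0.04  -0.003] y [-0.048  0.037]
z-0.12 32 x [-0.023 -0.017] y [0.01  0.017]
z-0.10 246 x [-0.025  0.005] y [-0.047  0.017]
z-0.08 2520 x [-0.039  0.135] y [-0.093  0.096]
z-0.06 1452 x [-0.039  0.12 ] y [-0.081  0.062]
z-0.04 300 x [-0.039  0.094] y [-0.082  0.044]
z-0.02 46 x [-0.011  0.072] y [-0.019  0.01 ]
z-0.00 37 x [-0.012  0.006] y [-0.026 -0.011]
z0.02 113 x [-0.021 -0.006] y [-0.026  0.025]
z0.04 2 x [-0.014 -0.013] y [0.009 0.009]
278 348
top 1469
z-0.24 81 x [-0.047  0.005] y [-0.046  0.02 ]
z-0.22 83 x [-0.047  0.011] y [-0.046  0.022]
z-0.20 79 x [-0.047  0.011] y [-0.046  0.021]
z-0.18 70 x [-0.047  0.012] y [-0.046  0.017]
z-0.16 10 x [-0.046 -0.003] y [-0.045  0.024]
z-0.14 191 x [-0.04   0.036] y [-0.05  -0.012]
z-0.12 23 x [-0.032  0.022] y [-0.05  -0.014]
z-0.10 30 x [-0.029  0.02 ] y [-0.064  0.083]
z-0.08 650 x [-0.04   0.033] y [-0.096  0.095]
z-0.06 233 x [-0.04  -0.025] y [-0.076  0.08 ]
z-0.04 9 x [-0.04  -0.038] y [-0.044  0.086]
z-0.02 1 x [0.072 0.072] y [-0.01 -0.01]
z-0.00 1 x [-0.012 -0.012] y [0.019 0.019]
z0.02 8 x [-0.022 -0.01 ] y [0.003 0.014]
353 297
```

View pics/scene1c.png

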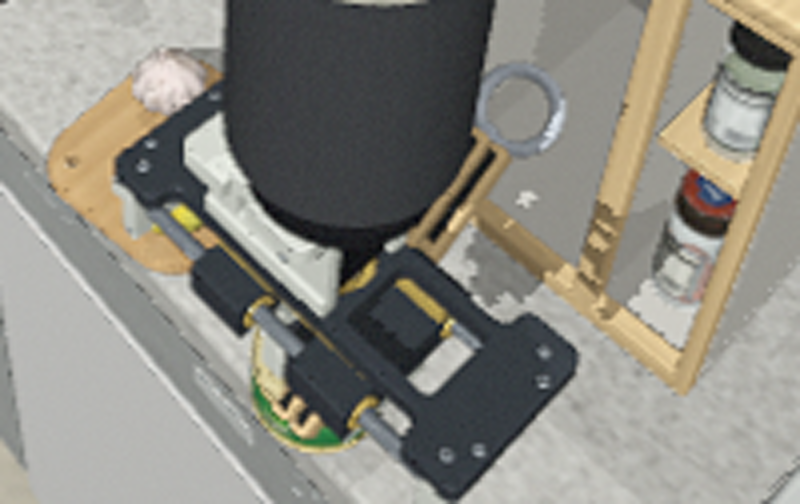

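Run:
```python
from h import *
p=np.array([.2867,-.367,.2798]);a=np.radians(2.8);ex=np.array([np.cos(a),np.sin(a),0]);ey=np.array([np.sin(a),-np.cos(a),0]);R=np.c_[ex,ey,[0,0,-1]]
for n in("scene","top"):
    s=np.load(n+"1.npz");W=cloud(s);L=(W-p)@R
    m=(s["z_map"]>0)&(np.abs(L[...,1])<.035)&(L[...,0]>.07)&(L[...,0]<.2)&(L[...,2]<0.0)&(L[...,2]>-.14)
    q=L[m];I=s["frame"].astype(int)[m];wood=I[:,0]-I[:,2]>30
    print(n,len(q),"wood",wood.sum())
    for nm,k in(("wood",q[wood]),("ring",q[~wood])):
        if len(k):print(nm,k.mean(0).round(4),"min",k.min(0).round(4),"max",k.max(0).round(4))
    # cabinet + hook (initial clouds)
    s=np.load(n+"0.npz");W=cloud(s)
    b=np.radians(2.75);O=np.array([.6935,-.3095,0]);C=np.c_[[np.cos(b),np.sin(b),0],[-np.sin(b),np.cos(b),0],[0,0,1]]
    K=(W-O)@C;ok=s["z_map"]>0
    m=ok&(K[...,0]>-.115)&(K[...,0]<-.05)&(np.abs(K[...,1]-.0375)<.03)&(K[...,2]>.2)&(K[...,2]<.325)
    h=K[m];print("hook",len(h));print(h[np.argsort(h[:,0])][:12].round(3).tolist())
    f=K[ok&(np.abs(K[...,0]+.136)<.006)&(K[...,2]>.03)&(K[...,2]<.34)&(np.abs(K[...,1])<.12)];print("front x",np.median(f[:,0]),"y",np.percentile(f[:,1],[0.5,99.5]))
    r=K[ok&(np.abs(K[...,2]-.345)<.006)&(np.abs(K[...,0])<.16)&(np.abs(K[...,1])<.13)];print("roof x",np.percentile(r[:,0],[1,99]),"y",np.percentile(r[:,1],[1,99]))
```

```text
scene 462 wood 184
wood [ 0.0899  0.0045 -0.049 ] min [ 0.0704 -0.0091 -0.064 ] max [ 0.1105  0.0106 -0.0255]
ring [ 0.1172  0.0023 -0.0665] min [ 0.0702 -0.0207 -0.0824] max [ 0.1429  0.0213 -0.0268]
hook 30
[[-0.101, 0.035, 0.262], [-0.099, 0.038, 0.258], [-0.099, 0.039, 0.261], [-0.099, 0.037, 0.263], [-0.099, 0.034, 0.261], [-0.097, 0.038, 0.263], [-0.096, 0.036, 0.261], [-0.096, 0.041, 0.26], [-0.095, 0.037, 0.263], [-0.094, 0.034, 0.261], [-0.09, 0.035, 0.254], [-0.087, 0.036, 0.248]]
front x -0.13565872837265242 y [-0.11225639  0.11228284]
roof x [-0.14097767  0.10970538] y [-0.11801753  0.11453381]
top 1 wood 0
ring [ 0.072  -0.0101 -0.0238] min [ 0.072  -0.0101 -0.0238] max [ 0.072  -0.0101 -0.0238]
hook 0
[]
front x -0.1368363600906462 y [-0.11172848  0.11246521]
roof x [-0.14203253 -0.08289795] y [-0.11517155  0.1168777 ]
```

Scene crop: the ring (at about (520,110) in the crop) is held up and ahead of the gripper, and the wrist camera has no housing. The measured hook tip agrees with the prediction to about 2 mm. Next I fit the ring centre.

Run:
```python
from h import *
from scipy.optimize import least_squares
p=np.array([.2867,-.367,.2798]);a=np.radians(2.8);R=np.c_[[np.cos(a),np.sin(a),0],[np.sin(a),-np.cos(a),0],[0,0,-1]]
s=np.load("scene1.npz");L=(cloud(s)-p)@R
m=(s["z_map"]>0)&(np.abs(L[...,1])<.03)&(L[...,0]>.09)&(L[...,0]<.16)&(L[...,2]<-.04)&(L[...,2]>-.1)
I=s["frame"].astype(int)[m];q=L[m];ring=q[I[:,0]-I[:,2]<15];print(len(ring))
def f(v):
    c,s_=np.cos(v[2]),np.sin(v[2]);d=ring-[v[0],v[3],v[1]]
    u=d[:,0]*c-d[:,2]*s_;n=d[:,0]*s_+d[:,2]*c;r=np.hypot(u,d[:,1])
    return np.hypot(r-.0185,n)-.0035
r=least_squares(f,[.12,-.065,.6,0],loss="soft_l1",f_scale=.002);print("ring x,z",r.x[:2],"slope",np.degrees(r.x[2]),"y",r.x[3],"rms",np.sqrt(np.mean(r.fun**2)))
rc=np.array([r.x[0],r.x[3],r.x[1]])
b=np.radians(2.75);O=np.array([.6935,-.3095,0]);C=np.c_[[np.cos(b),np.sin(b),0],[-np.sin(b),np.cos(b),0],[0,0,1]]
tip=np.array([-.096,.0375,.258]);d=np.array([-.682,0,.731])
for nm,k in(("out",tip+d*.03+[-.09,0,0]),("pre",tip+d*.03),("tip",tip),("on",tip-d*.02),("deep",tip-d*.028)):
    w=O+C@k;print(nm,"ring",w.round(4),"TCP",(w-R@rc).round(4))
```

```text
234
ring x,z [ 0.12272291 -0.068797  ] slope 25.03394109533681 y -2.0450706086056776e-05 rms 0.0025065004604505376
out ring [ 0.4855 -0.2819  0.2799] TCP [ 0.3629 -0.288   0.2111]
pre ring [ 0.5754 -0.2776  0.2799] TCP [ 0.4528 -0.2836  0.2111]
tip ring [ 0.5958 -0.2766  0.258 ] TCP [ 0.4732 -0.2827  0.1892]
on ring [ 0.6094 -0.276   0.2434] TCP [ 0.4869 -0.282   0.1746]
deep ring [ 0.6149 -0.2757  0.2375] TCP [ 0.4923 -0.2817  0.1687]
```

```bash
python3 -c "
from h import *
to([.3629,-.288,.2111],2.75)"; python3 drive.py '[[0.025,-0.025,0.02,0,0],[0.05,-0.055,0.045,0,0],[0.08,-0.075,0.068,0,0],[0.08,-0.075,0.068,0,0],[0.08,-0.075,0.068,0,0]]'; python3 -c "
from h import *
to([.4528,-.2836,.2111],2.75)"
```

```text
t 9.45 pos [ 0.2866 -0.367   0.2792] ori [-179.9    0.2    2.8] F [ 0.1  0.  -2.5] open 0.0206 grip 30.0
shift [ 0.0802 -0.0751  0.0681] turn 0.0
clock: 10.07
tool_pos: [0.3633, -0.2888, 0.2122]
orientation: [-180.0, 0.1, 2.8]
force: [0.8, -0.3, -1.9]
opening: 0.0208
gripper_force: 30.0
t 10.07 pos [ 0.3633 -0.2888  0.2122] ori [-1.8e+02  1.0e-01  2.8e+00] F [ 0.8 -0.3 -1.9] open 0.0208 grip 30.0
shift [ 0.0897 -0.0008  0.0009] turn 0.1
```

```bash
python3 drive.py '[[0.025,0,0,0,0],[0.05,0,0,0,0],[0.075,-0.001,0,0,0],[0.09,-0.001,0.001,0,0],[0.09,-0.001,0.001,0,0],[0.09,-0.001,0.001,0,0]]'
python3 - <<'E'
from h import *
from plant import ctrl, imaging
to([.4732,-.2827,.1892],2.75)
s=imaging.snapshot("scene");W=cloud(s);b=np.radians(2.75);O=np.array([.6935,-.3095,0]);C=np.c_[[np.cos(b),np.sin(b),0],[-np.sin(b),np.cos(b),0],[0,0,1]]
K=(W-O)@C;I=s["frame"].astype(int)
m=(s["z_map"]>0)&(np.abs(K[...,1]-.0375)<.03)&(K[...,0]>-.15)&(K[...,0]<-.05)&(K[...,2]>.24)&(K[...,2]<.31)&(I[...,0]-I[...,2]<15)
q=K[m];print(len(q),np.percentile(q,[1,99],axis=0).round(4))
cv2.imwrite("pics/s2.png",cv2.resize(s["frame"][200:330,270:430],None,fx=5,fy=4.6,interpolation=cv2.INTER_CUBIC)[:,:,::-1])
E
```

```text
clock: 10.82
tool_pos: [0.453, -0.2837, 0.2119]
orientation: [-180.0, 0.0, 2.8]
force: [-0.5, 0.0, -1.9]
opening: 0.0207
gripper_force: 30.0
t 10.82 pos [ 0.453  -0.2837  0.2119] ori [-180.     0.     2.8] F [-0.5  0.  -1.9] open 0.0207 grip 30.0
shift [ 0.0203 -0.      0.0227] turn 0.0
107 [[-0.1481  0.0169  0.2431]
 [-0.0667  0.0553  0.2891]]
```

View pics/s2.png

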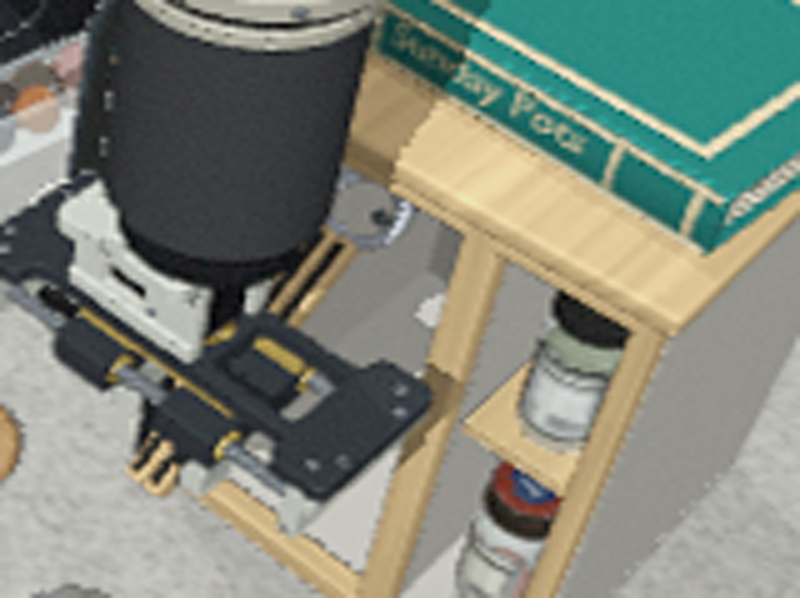

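The hook's ball shows through the ring, at (380,217) in the crop against a ring centre near (370,210). The ring is aligned, so I move it down along the prong.

```bash
python3 drive.py '[[0.005,0,0.0055,0,0],[0.01,0,0.011,0,0],[0.015,0,0.0165,0,0],[0.02,0,0.022,0,0],[0.02,0,0.022,0,0]]'; python3 drive.py '[[0.004,0,0.0045,0,0],[0.008,0,0.009,0,0],[0.0135,0,0.0145,0,0],[0.0135,0,0.0145,0,0]]'
python3 - <<'E'
from h import *
to([.4923,-.2817,.1687],2.75)
E
```

```text
clock: 11.5
tool_pos: [0.4737, -0.2825, 0.1893]
orientation: [-180.0, 0.1, 2.8]
force: [-0.2, 0.7, -1.8]
opening: 0.0208
gripper_force: 30.0
clock: 12.0
tool_pos: [0.4864, -0.2818, 0.1746]
orientation: [-180.0, 0.1, 2.8]
force: [-4.7, 0.0, -2.0]
opening: 0.0206
gripper_force: 30.0
t 12.0 pos [ 0.4864 -0.2818  0.1746] ori [-1.8e+02  1.0e-01  2.8e+00] F [-4.7  0.  -2. ] open 0.0206 grip 30.0
shift [0.0059 0.0002 0.0059] turn 0.0
```

A force of −4.7 N in x means the ring's tail-side wire is touching the prong from below. I lower it and back off a little.

```bash
python3 drive.py '[[-0.002,0,0.004,0,0],[-0.002,0,0.008,0,0],[-0.002,0,0.008,0,0]]'
python3 - <<'E'
from h import *
from plant import ctrl, imaging
to([.4923,-.2817,.1687],2.75)
s=imaging.snapshot("scene")
cv2.imwrite("pics/s3.png",cv2.resize(s["frame"][200:330,270:430],None,fx=5,fy=4.6,interpolation=cv2.INTER_CUBIC)[:,:,::-1])
E
```

```text
clock: 12.38
tool_pos: [0.485, -0.2821, 0.1675]
orientation: [180.0, 0.0, 2.8]
force: [-1.6, 0.4, -1.4]
opening: 0.0208
gripper_force: 30.0
t 12.38 pos [ 0.485  -0.2821  0.1675] ori [180.    0.    2.8] F [-1.6  0.4 -1.4] open 0.0208 grip 30.0
shift [ 0.0073 -0.     -0.0012] turn 0.0
```

View pics/s3.png

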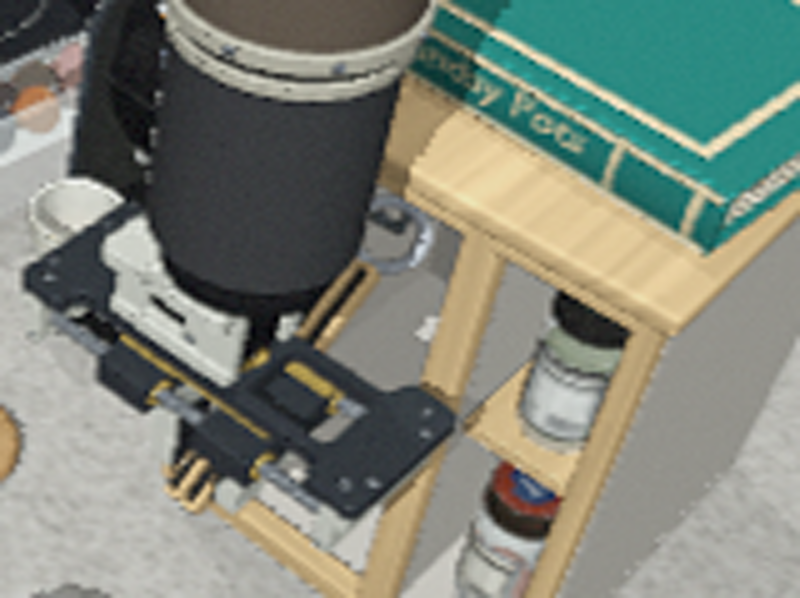

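The prong now passes through the ring, with its tip at about (388,215) inside the ring. I release and retreat.

```bash
python3 drive.py '[[0.001,0,0.003,0,0.0],[0.001,0,0.003,0,0.088],[0.001,0,0.003,0,0.088],[0.001,0,0.003,0,0.088],[-0.03,0,0.003,0,0.088],[-0.07,0,0.003,0,0.088],[-0.11,0,0.003,0,0.088],[-0.11,0,0.003,0,0.088]]'
python3 drive.py '[[0,0,0,0,0.088],[0,0,0,0,0.088],[0,0,0,0,0.088],[0,0,0,0,0.088],[0,0,0,0,0.088],[0,0,0,0,0.088],[0,0,0,0,0.088],[0,0,0,0,0.088]]' >/dev/null
python3 - <<'E'
from h import *
from plant import ctrl, imaging
to([.35,-.2817,.1687],2.75)
s=imaging.snapshot("scene")
cv2.imwrite("pics/s4.png",cv2.resize(s["frame"][200:350,280:440],None,fx=5,fy=4,interpolation=cv2.INTER_CUBIC)[:,:,::-1])
E
```

```text
clock: 13.42
tool_pos: [0.373, -0.2873, 0.1649]
orientation: [-180.0, -0.0, 2.7]
force: [1.0, -0.6, 0.2]
opening: 0.0845
gripper_force: 0.0
t 14.43 pos [ 0.3752 -0.2874  0.1646] ori [180.   -0.    2.8] F [-0.7  0.6  0.9] open 0.0878 grip 0.0
shift [-0.0249 -0.0069 -0.0041] turn 0.0
```

View pics/s4.png

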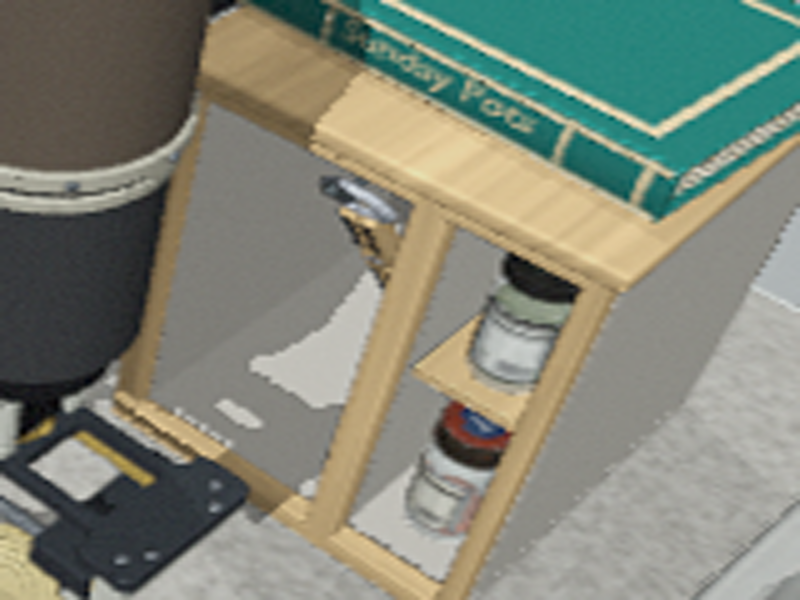

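The trivet is on the hook and still swinging, with its ring at about (365,195) in the crop. I wait for it to come to rest.

```bash
Z='[[0,0,0,0,0.088],[0,0,0,0,0.088],[0,0,0,0,0.088],[0,0,0,0,0.088],[0,0,0,0,0.088],[0,0,0,0,0.088],[0,0,0,0,0.088],[0,0,0,0,0.088]]'; echo; python3 drive.py '[[-0.03,0,0,0,0.088],[-0.03,0,0,0,0.088],[-0.03,0,0,0,0.088],[-0.03,0,0,0,0.088],[-0.03,0,0,0,0.088],[-0.03,0,0,0,0.088],[-0.03,0,0,0,0.088],[-0.03,0,0,0,0.088]]' | head -1
python3 drive.py '[[0,0,0,0,0.088],[0,0,0,0,0.088],[0,0,0,0,0.088],[0,0,0,0,0.088],[0,0,0,0,0.088],[0,0,0,0,0.088],[0,0,0,0,0.088],[0,0,0,0,0.088]]' | head -1
python3 drive.py '[[0,0,0,0,0.088],[0,0,0,0,0.088],[0,0,0,0,0.088],[0,0,0,0,0.088],[0,0,0,0,0.088],[0,0,0,0,0.088],[0,0,0,0,0.088],[0,0,0,0,0.088]]' | head -1
python3 drive.py '[[0,0,0,0,0.088],[0,0,0,0,0.088],[0,0,0,0,0.088],[0,0,0,0,0.088],[0,0,0,0,0.088],[0,0,0,0,0.088],[0,0,0,0,0.088],[0,0,0,0,0.088]]' | head -1
python3 drive.py '[[0,0,0,0,0.088],[0,0,0,0,0.088],[0,0,0,0,0.088],[0,0,0,0,0.088],[0,0,0,0,0.088],[0,0,0,0,0.088],[0,0,0,0,0.088],[0,0,0,0,0.088]]' | head -1
python3 drive.py '[[0,0,0,0,0.088],[0,0,0,0,0.088],[0,0,0,0,0.088],[0,0,0,0,0.088],[0,0,0,0,0.088],[0,0,0,0,0.088],[0,0,0,0,0.088],[0,0,0,0,0.088]]' | head -1
python3 drive.py '[[0,0,0,0,0.088],[0,0,0,0,0.088],[0,0,0,0,0.088],[0,0,0,0,0.088],[0,0,0,0,0.088],[0,0,0,0,0.088],[0,0,0,0,0.088],[0,0,0,0,0.088]]' | head -1
python3 - <<'E'
from h import *
from plant import ctrl, imaging
b=np.radians(2.75);O=np.array([.6935,-.3095,0]);C=np.c_[[np.cos(b),np.sin(b),0],[-np.sin(b),np.cos(b),0],[0,0,1]]
prev=None
for i in range(6):
    s=imaging.snapshot("scene");K=(cloud(s)-O)@C;I=s["frame"].astype(int)
    m=(s["z_map"]>0)&(np.abs(K[...,1]-.0375)<.03)&(K[...,0]>-.115)&(K[...,0]<.09)&(K[...,2]>.04)&(K[...,2]<.26)
    w=m&(I[...,0]-I[...,2]>30);q=K[w];r=K[m&~w]
    print(w.sum(),q.mean(0).round(4),"lo",q[q[:,2]<q[:,2].min()+.02].mean(0).round(3),"hi",q[q[:,2]>q[:,2].max()-.02].mean(0).round(3),"maxdiff",None if prev is None else int(np.abs(I-prev)[200:340,280:400].max()))
    prev=I
print("ring/hook z",np.percentile(r[:,2],[1,99]).round(3))
to([.35,-.2817,.1687],2.75)
cv2.imwrite("pics/s5.png",cv2.resize(s["frame"][200:350,280:440],None,fx=5,fy=4,interpolation=cv2.INTER_CUBIC)[:,:,::-1])
E
```

```text
clock: 15.48
clock: 16.48
clock: 17.48
clock: 18.48
clock: 19.48
clock: 20.48
clock: 21.48
276 [-0.0775  0.0336  0.1377] lo [-0.077  0.032  0.064] hi [-0.078  0.035  0.202] maxdiff None
278 [-0.0776  0.0337  0.137 ] lo [-0.077  0.032  0.065] hi [-0.078  0.035  0.201] maxdiff 16
275 [-0.0776  0.0337  0.1372] lo [-0.077  0.032  0.066] hi [-0.078  0.035  0.201] maxdiff 16
276 [-0.0777  0.0337  0.1368] lo [-0.077  0.032  0.064] hi [-0.078  0.035  0.201] maxdiff 15
277 [-0.0777  0.0336  0.1373] lo [-0.077  0.032  0.064] hi [-0.078  0.035  0.202] maxdiff 18
276 [-0.0777  0.0336  0.1374] lo [-0.077  0.032  0.063] hi [-0.078  0.035  0.202] maxdiff 17
ring/hook z [0.058 0.257]
t 21.77 pos [ 0.3452 -0.2889  0.1646] ori [180.   -0.    2.8] F [0.  0.4 0.2] open 0.0877 grip 0.0
shift [ 0.0051 -0.0069 -0.0041] turn 0.1
```

View pics/s5.png

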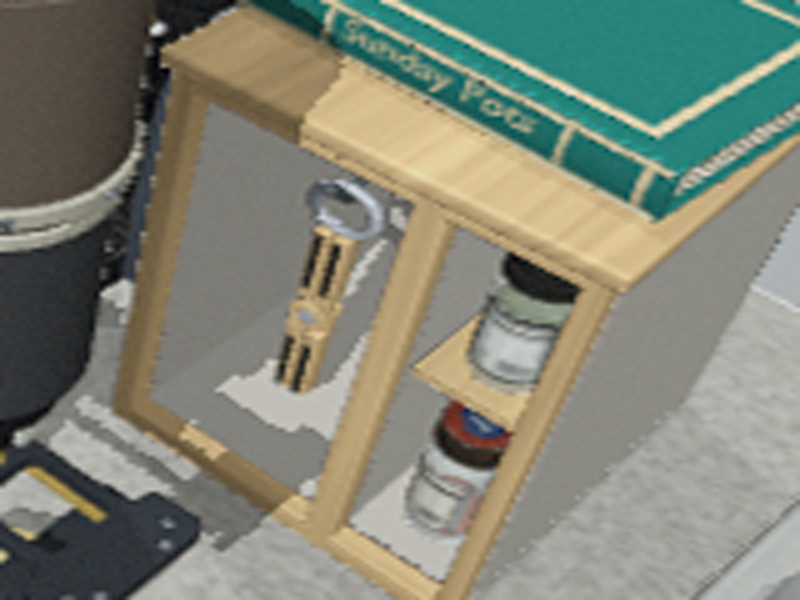

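The folded trivet hangs vertically from the hook, ring at (345,208) and lower end at (298,385) in the crop. It is still over six frames, and the gripper is clear.

```bash
python3 -c "
from plant import ctrl, imaging
print(ctrl.close_job())"
```

```text
the job is handed in; nothing more can be done
None
```

The trivet is snapped shut and hangs upright and still by its ring on the left-bay hook, with the gripper clear of everything; I handed the job in at about 22 s, but no verdict came back.

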